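# Pack the tool tote and stack the tray on its bail arms

## Task

Pack the blue tote for the next shift: first swing both of its steel bail arms fully out, clear of the mouth, then lay every screwdriver and the brush that are on the bench flat inside it with their blade tips and bristles towards the red end, turning round those that lie the other way. Then swing both bail arms fully in so that they rest across the rim, and stack the grey tray on the two bars, centred and square, its long side along the tote's. Leave the bottle, blower, heat sink and battery pack where they stand.

Things in the scene. Friction and masses are not known exactly. Their poses are not given: they have to be found in the camera images.
- tote: blue open tote fixed to the bench, 148 mm (its x) by 196 mm (its y), 50 mm high, walls 4 mm, floor 3 mm. Origin: centre of its underside, z up. The end wall on its +y side is the red end (red band). Two U-shaped steel bail arms are hinged on the outside of its long walls; out, their bars lie at y = +138 and -138 mm, z = 41 mm; in, at y = +40 and -40 mm, z = 55 mm (top of the bars 59.5 mm above the origin), under-side on the rim
- bail_red (a joint): hinge of the steel bail arm at the red end of the tote (rad): 0 = swung fully in, its cross bar resting across the mouth on the rim; 2.9 = swung fully out, its cross bar lying level beyond the end wall; about 1.3 = upright, so it moves over the top. Its axis lies along the tote's x at y = 88 mm, z = 42 mm of the tote. Stiff hinge (about 1 N at the bar): it stays where it is left.
- bail_plain (a joint): hinge of the steel bail arm at the plain blue end of the tote (rad): 0 = swung fully in, its cross bar resting across the mouth on the rim; 2.9 = swung fully out, its cross bar lying level beyond the end wall; about 1.3 = upright, so it moves over the top. Its axis lies along the tote's x at y = -88 mm, z = 42 mm of the tote. Stiff hinge (about 1 N at the bar): it stays where it is left.
- bail_red_bar (a point): middle of the cross bar of the red-end bail (round steel, 9 mm diameter, 162 mm long along the tote's x, free to pinch in the middle; it may turn between the fingers). Relative to its hinge the bar's middle lies, for joint value q, at +50 mm * cos(2.88 - q) along the tote's y and 50 mm * sin(2.88 - q) up.
- bail_plain_bar (a point): middle of the cross bar of the plain-end bail (round steel, 9 mm diameter, 162 mm long along the tote's x, free to pinch in the middle; it may turn between the fingers). Relative to its hinge the bar's middle lies, for joint value q, at -50 mm * cos(2.88 - q) along the tote's y and 50 mm * sin(2.88 - q) up.
- tray: grey open tray, 100 mm (its x) by 130 mm (its y, the long side), walls 32 mm high, flat underside, 0.22 kg. Origin: centre of its underside. A solid carrying rib, 12 mm thick in x, runs along its whole length (y) in the middle, its top 55 mm above the underside: pick it up by this
- tray_rib (a point): point to grip on the tray's rib, 43 mm above the underside, at its middle
- driver_1: precision screwdriver with a blue handle, 156 mm long along its own y, about 0.035 kg. Origin: centre of its length on its underside; as it lies, z is up. The hexagonal handle (12 mm across, 11 mm high) runs from y = -14 to +66 mm and is where to grip it (best near y = +20); the thin blade runs from there to its tip at y = -74 mm. May be absent.
- driver_2: precision screwdriver with a red handle, 156 mm long along its own y, about 0.035 kg. Origin: centre of its length on its underside; as it lies, z is up. The hexagonal handle (12 mm across, 11 mm high) runs from y = -14 to +66 mm and is where to grip it (best near y = +20); the thin blade runs from there to its tip at y = -74 mm. May be absent.
- driver_3: precision screwdriver with a yellow handle, 156 mm long along its own y, about 0.035 kg. Origin: centre of its length on its underside; as it lies, z is up. The hexagonal handle (12 mm across, 11 mm high) runs from y = -14 to +66 mm and is where to grip it (best near y = +20); the thin blade runs from there to its tip at y = -74 mm. May be absent.
- esd_brush: flat black brush, 155 mm long along its own y, 0.03 kg. Origin: centre of its length on its underside; as it lies, z is up. The handle (18 mm wide, 10 mm thick) runs from y = -21 to +78 mm (grip it near y = +15); the wider bristle head (28 mm wide; the bristles rise to 24 mm) ends at y = -78 mm. May be absent.
- oil_bottle: yellow oil bottle standing upright, 36 mm across, 93 mm high, a bystander. Origin: centre of its underside
- bulb_blower: black rubber dust blower standing upright, 58 mm across, 112 mm high, a bystander. Origin: centre of its underside
- heat_sink: finned aluminium heat sink lying flat, 36 x 44 x 19 mm, a bystander. Origin: centre of its underside
- power_bank: white battery pack lying flat, 118 x 62 x 18 mm, a bystander. Origin: centre of its underside
- driver_1_tip (a point): blade tip of driver_1, at y = -74 mm, 6 mm above its underside
- driver_1_butt (a point): handle end of driver_1, at y = 78 mm, 6 mm above its underside
- driver_2_tip (a point): blade tip of driver_2, at y = -74 mm, 6 mm above its underside
- driver_2_butt (a point): handle end of driver_2, at y = 78 mm, 6 mm above its underside
- driver_3_tip (a point): blade tip of driver_3, at y = -74 mm, 6 mm above its underside
- driver_3_butt (a point): handle end of driver_3, at y = 78 mm, 6 mm above its underside
- esd_brush_tip (a point): bristle end of esd_brush, at y = -76 mm, 6 mm above its underside
- esd_brush_butt (a point): handle end of esd_brush, at y = 76 mm, 6 mm above its underside

How it is judged:
By the outcome, as a careful person would: the job done as asked, in the order asked, and still so for the second after the job is handed in, with the robot touching nothing.
Of driver_1, driver_2, driver_3, esd_brush only 2 to 4 are there at a start; the rules pass over those that are not, and their reading is None.
At some moment in a run one of driver_1, driver_2, driver_3, esd_brush may be knocked a few centimetres aside while the robot is not near it.
Once in a run the grip may slacken for a moment while it holds something.
It also fails if it takes over 210 s, if anything falls off the work surface, if the arm or the gripper's body presses on something with over 40 N, if the wrist force passes 120 N, or if a joint passes its speed limit or range.

## Robot

A 6-joint arm with a two-finger parallel gripper is mounted at the origin on a cart in front of the work surface, level with it; the furniture and walls round the work are solid. World frame = base frame: x ahead of the robot, y to its left, z up, the work surface at z = 0. Lengths are in m, angles in rad, forces in N, time in s.
With the tool pointing down it reaches from about 0.3 to 0.95 m from the base axis. Payload 3.1 kg.
Tool frame: the origin (TCP) lies where the fingers leave the gripper's body, on its centre line; the fingertips stand 73 mm ahead of it and the grasp point (between the pads) lies 54 mm ahead of it; z points along the fingers, y is the direction in which the jaws open and shut (so a half turn about z gives the same grasp; the last joint's range is limited). The gripper opens to 85 mm and grips with 20 to 120 N. Pads are 22 mm wide; open, the fingers measure 114 mm over their backs; the gripper's body (76 mm by 85 mm) begins 54 mm behind the grasp point. The pads swing forward as they close: fully open they stand 13 mm farther back than shut.
Start: joints at [-0.07, 0.308, 1.634, -0, 1.2, -0.07], TCP at [0.625, -0, 0.304] pointing down, gripper open.
Joint ranges: [-3.06, 3.06], [-0.79, 1.96], [0.05, 2.63], [-1.19, 4.34], [0.05, 2.64], [-2.94, 2.94]. Speed limits (rad/s): [2.79, 2.79, 3.14, 3.14, 3.14, 3.14].

## Interface

Orientations are given as [roll, pitch, yaw] about the fixed x, y, z axes, in that order (R = Rz(yaw) Ry(pitch) Rx(roll)).
In Python, from rig import ctrl gives the robot as it stands.
- The arm moves only by the tool move_arm, never from a script. Its argument "targets" is a list of rows, each a list of 3 entries, a list of its own where there are three numbers: the opening in per cent of the stroke, from 0 (shut) to 100 (fully open), then the shift along the tool's x, y, z in mm, then the turn about the tool's z in rad. A call has 1 to 20 rows; each row is the pose to reach, as a shift and turn from the pose commanded when the call began, along the tool's axes at that moment; what a row does not reach only later rows make up. A row lasts 1/10 s, in which the tool goes at most 50 mm and 8.59 degrees, less where a joint would pass 70% of its speed; a pose out of reach is approached as far as the arm can. A call with a gripper value outside its range is refused whole. The fingers move at their own pace and stop on an object; "grip_force" is the grip in N (left out, the last holds). Time passes only in rows, so rows that repeat a pose let the fingers close. It gives the time, the measured TCP pose, the force and the opening at its end, in the units of the state.
- ctrl.sense(): the state, without advancing time (a new reading comes with each control period).
- ctrl.get_image(name): name is "scene" or "side" or "wrist"; returns (picture, depth): 480x640x3 uint8, blue, green, red; 480x640 float32, m along the optical axis (not along the pixel's ray), 0 where there is no reading.
- ctrl.calibration(name): a dict with "fx", "fy", "cx", "cy" (pixels), "R" (3x3) and "t" (3): a world point X has camera coordinates R X + t. Camera axes: x right, y down, z forward; pixel columns grow to the right and rows downward; lengths in m; the calibration is good to about 2 mm. A picture is of the moment at which its call begins: read the wrist's pose just before it. calibration takes no time and is no camera call; for the wrist camera it gives the pose at the moment of the call.
- ctrl.finish_job(): hands the job in, once; it reports no verdict.
The state is a dict: "clock": time; "qpos": joint angles; "dq": joint speeds; "tau": joint torques, N m; "tcp_pos": TCP position; "ee_rot": TCP orientation; "contact_force": force on the tool from outside, world axes, zero at the start; "ft_torque": the same for the moment, N m; "finger_gap": opening from 0.0 (shut) to 1.0 (fully open).
Only numpy, scipy, OpenCV 4.12 (cv2) and the standard library are available. Lean on these libraries where they do the work, as an engineer would, in place of code of your own. Each camera call takes 0.05 s, during which the arm holds its last target. There are 200 camera calls.

## Working session

There is one attempt and no reset: what is moved stays moved. The work goes in short steps, Python scripts to look and compute and a tool call to move; the robot and the scene stay as the last step left them, time stands still between calls to the robot, and variables do not carry over. Pictures are saved under pics/ and viewed, about 12 in all and at most 16, crops included, and the job is handed in when it is done.

Besides the shell and the picture viewer there is one more tool, called after "Emit:" in YAML: its name, and indented under it one key for each argument. move_arm: Moves the arm, as the interface text tells. Its arguments: {"type":"object","properties":{"targets":{"type":"array","items":{"type":"array"}},"grip_force":{"type":"number"}},"required":["targets"]}

```bash
ls; mkdir -p pics
python3 - <<'E'
from rig import ctrl
import cv2
s=ctrl.sense();print(s)
for n in("scene","side"):
    im,d=ctrl.get_image(n);cv2.imwrite(f"pics/{n}0.png",im)
    c=ctrl.calibration(n);print(n,c)
print(ctrl.calibration("wrist"))
E
```

```text
pics
{'clock': 0.0, 'qpos': array([-6.96987252e-02,  3.09012419e-01,  1.63521652e+00, -4.84626537e-05,
        1.19967889e+00, -6.96912856e-02]), 'dq': array([ 4.71813572e-04,  9.57958487e-05, -5.54851405e-04, -1.91989703e-03,
        1.74044367e-03,  7.14403886e-04]), 'tau': array([ 1.43707580e-04, -4.15252447e+01, -2.76667070e+01, -1.74997494e-04,
        1.01000658e-02, -1.14578896e-05]), 'tcp_pos': array([6.24335743e-01, 8.78822191e-06, 3.02627981e-01]), 'ee_rot': array([-3.13927995e+00, -1.16204086e-04,  1.57080638e+00]), 'contact_force': array([ 0.30241996,  0.41114154, -0.61299124]), 'ft_torque': array([-0.02859641, -0.00695974,  0.01308101]), 'finger_gap': 0.9967587392493718}
scene {'fx': 461.05015979165967, 'fy': 461.05015979165967, 'cx': 325.3166103907979, 'cy': 246.4838231425188, 'R': array([[ 0.86636826, -0.49923805, -0.0129385 ],
       [-0.33792669, -0.5669621 , -0.75123867],
       [ 0.36771129,  0.6552216 , -0.65990383]]), 't': array([-0.40475289,  0.29035988,  1.1452916 ])}
side {'fx': 581.1553122379967, 'fy': 581.1553122379967, 'cx': 317.7983580850426, 'cy': 228.61625349879657, 'R': array([[ 0.99179859, -0.12779856,  0.00175858],
       [-0.06309289, -0.5015144 , -0.86284564],
       [ 0.11115239,  0.85565813, -0.50546445]]), 't': array([-0.51159904,  0.14363349,  1.22714375])}
{'fx': 406.699699589218, 'fy': 406.699699589218, 'cx': 320.425261144083, 'cy': 240.0454059652363, 'R': array([[ 9.99997092e-01,  2.85846881e-04, -2.39469368e-03],
       [ 1.04700113e-03, -9.45953555e-01,  3.24300440e-01],
       [-2.17256873e-03, -3.24302004e-01, -9.45951103e-01]]), 't': array([-0.62294644, -0.04332844,  0.38109994])}
```

View pics/scene0.png

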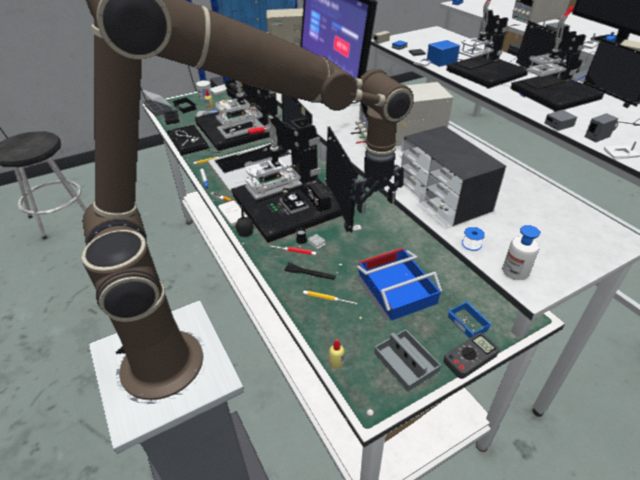

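View pics/side0.png

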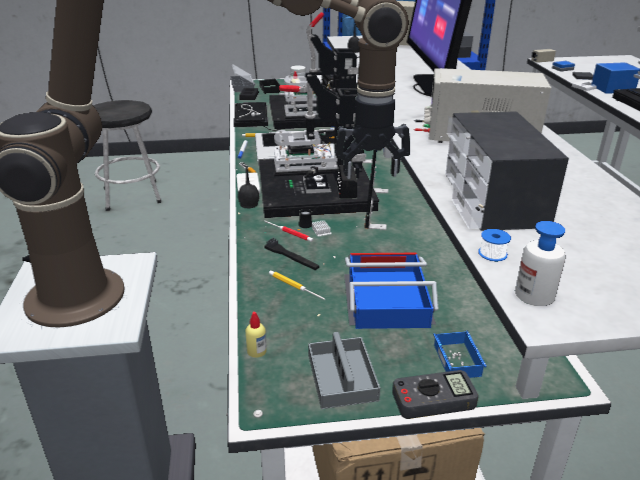

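The pictures show a yellow driver (side 285,280), the brush (292,253), a red driver (290,230), the tote with its red end at (385,258) and both bails partly up. The tray is at (343,368). There may be another blue item far off at (243,150).

```bash
cat > h.py <<'E'
import numpy as np, cv2
from rig import ctrl
def ray(c,u,v):
    d=c["R"].T@np.array([(u-c["cx"])/c["fx"],(v-c["cy"])/c["fy"],1.]); return -c["R"].T@c["t"], d
def onz(c,u,v,z):
    o,d=ray(c,u,v); return o+d*(z-o[2])/d[2]
def dep(c,D,u,v):
    o,d=ray(c,u,v); return o+d*D[int(v),int(u)]
def proj(c,X):
    p=c["R"]@np.array(X)+c["t"]; return c["fx"]*p[0]/p[2]+c["cx"],c["fy"]*p[1]/p[2]+c["cy"]
def cloud(c,D):
    v,u=np.mgrid[0:480,0:640]
    P=np.stack([(u-c["cx"])/c["fx"]*D,(v-c["cy"])/c["fy"]*D,D],-1)
    return (P-c["t"])@c["R"]
def rel(X,gp=0.054):
    "tool-frame shift in mm that takes the TCP from now to world X (gripper down)"
    from scipy.spatial.transform import Rotation as Ro
    s=ctrl.sense(); return 1000*(Ro.from_euler("xyz",s["ee_rot"]).as_matrix().T@(np.array(X)-s["tcp_pos"]))
E
python3 - <<'E'
from h import *
np.set_printoptions(precision=3,suppress=True)
c=ctrl.calibration("side");im,D=ctrl.get_image("side")
for n,u,v in [("yel butt",270,273),("yel tip",325,298),("brush L",266,243),("brush R",318,267),("red tip",265,223),("red R",311,239),("blower",248,195),("hs",321,228),("black cyl",305,218),("farblue",243,150),("faryel",250,135),("far3",250,172),("bottle",256,340),("tray c",343,370),("tote red L",352,262),("tote plain R",432,325),("barred",385,262),("barplain",393,286),("multim",432,393),("dish",458,352),("bench",300,310)]:
    print(n,onz(c,u,v,0),dep(c,D,u,v))
E
```

```text
yel butt [0.412 0.036 0.   ] [0.412 0.026 0.007]
yel tip [ 0.522 -0.071  0.   ] [ 0.521 -0.075  0.004]
brush L [0.41  0.165 0.   ] [0.409 0.13  0.021]
brush R [0.522 0.046 0.   ] [0.521 0.036 0.007]
red tip [0.413 0.263 0.   ] [0.412 0.26  0.002]
red R [0.521 0.17  0.   ] [0.519 0.156 0.009]
blower [0.373 0.428 0.   ] [0.373 0.34  0.045]
hs [0.552 0.22  0.   ] [0.548 0.188 0.019]
black cyl [0.518 0.277 0.   ] [0.512 0.222 0.031]
farblue [0.365 0.757 0.   ] [0.365 0.728 0.012]
faryel [0.391 0.89  0.   ] [0.391 0.865 0.01 ]
far3 [ 0.383  0.582 -0.   ] [0.383 0.561 0.01 ]
bottle [ 0.373 -0.185  0.   ] [ 0.373 -0.237  0.046]
tray c [ 0.525 -0.285  0.   ] [ 0.515 -0.337  0.051]
tote red L [0.603 0.057 0.   ] [0.593 0.009 0.033]
tote plain R [ 0.72  -0.184  0.   ] [ 0.719 -0.187  0.002]
barred [0.678 0.047 0.   ] [ 0.653 -0.045  0.063]
barplain [ 0.674 -0.047  0.   ] [ 0.672 -0.055  0.006]
multim [ 0.667 -0.358  0.   ] [ 0.653 -0.39   0.035]
dish [ 0.745 -0.266  0.   ] [ 0.743 -0.271  0.005]
bench [ 0.466 -0.104  0.   ] [ 0.465 -0.108  0.003]
```

Run:
```python
import cv2
a=cv2.imread("pics/side0.png")[110:220,225:405]
b=cv2.imread("pics/scene0.png")[130:250,180:340]
a=cv2.resize(a,None,fx=4,fy=4,interpolation=2)[:, :720];b=cv2.resize(b,None,fx=4,fy=4,interpolation=2)
cv2.imwrite("pics/c1.png",a);
```

```text
(no output)
```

View pics/c1.png

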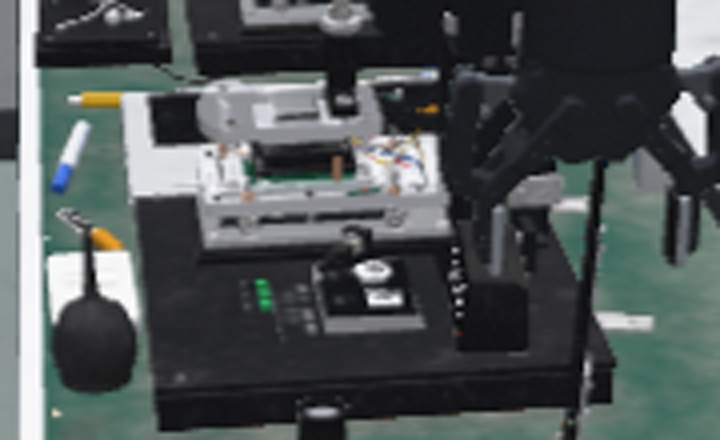

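Those far items are dressing (marker, pencils, a white pack behind the blower). The tools to pack are the yellow driver, red driver and brush. Next is the wrist view.

Run:
```python
from h import *
im,D=ctrl.get_image("wrist");cv2.imwrite("pics/w0.png",im);np.save("w0.npy",D)
```

```text
(no output)
```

View pics/w0.png

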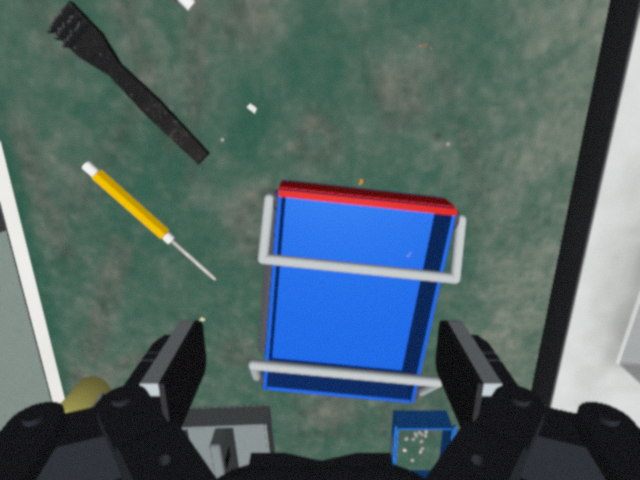

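```bash
cat >> h.py <<'E'
np.set_printoptions(precision=4,suppress=True)
def hsvmask(im,lo,hi): return cv2.inRange(cv2.cvtColor(im,cv2.COLOR_BGR2HSV),lo,hi)>0
def rect(P):
    (cx,cy),(w,h),a=cv2.minAreaRect((P[:,:2]*1000).astype(np.float32)); return cx,cy,w,h,a
def pts(c,mask,z):
    v,u=np.nonzero(mask); return np.array([onz(c,a,b,z) for a,b in zip(u,v)])
def biggest(m,roi=None):
    m=m.astype(np.uint8)
    if roi: k=np.zeros_like(m); k[roi[1]:roi[3],roi[0]:roi[2]]=1; m=m*k
    n,l,s,_=cv2.connectedComponentsWithStats(m); return l==1+np.argmax(s[1:,4])
def axis(P):
    "centre of extents, unit direction, extent range of points along main axis"
    q=P[:,:2]; m=q.mean(0); w,V=np.linalg.eigh(np.cov((q-m).T)); d=V[:,1]; t=(q-m)@d
    return m,d,t.min(),t.max()
E
python3 - <<'E'
from h import *
c=ctrl.calibration("wrist");im=cv2.imread("pics/w0.png");D=np.load("w0.npy");C=cloud(c,D)
print("bench z",np.median(C[120:160,300:500,2]))
blue=biggest(hsvmask(im,(105,120,60),(125,255,255)),(240,150,490,410));red=biggest(hsvmask(im,(0,150,90),(8,255,255)),(260,160,480,230))
for n,m in(("b",blue),("r",red)):
    P=C[m&(C[...,2]>.04)&(C[...,2]<.056)]; print(n,len(P),rect(P),np.median(P[:,2]))
P=C[(blue|red)&(C[...,2]>.04)&(C[...,2]<.056)];print(rect(P))
rv=pts(c,red,.05);print("red plane",rect(rv))
# bars
g=hsvmask(im,(0,0,110),(180,60,255));
for n,roi in(("red",(285,250,450,290)),("plain",(285,355,415,395))):
    k=np.zeros_like(g);k[roi[1]:roi[3],roi[0]:roi[2]]=1
    P=C[g&k];z=P[:,2];P=P[z>.05];print(n,len(P),np.median(P,0),np.percentile(P[:,2],90),axis(P)[:2])
yel=biggest(hsvmask(im,(18,150,100),(32,255,255)),(60,140,200,260));P=pts(c,yel,.008);print("yel",axis(P),rect(P))
bk=biggest(hsvmask(im,(0,0,0),(180,255,55)),(30,0,230,175));P=pts(c,bk,.008);print("brush",axis(P),rect(P))
for n,u,v in(("ytip",215,279),("ybutt",84,166),("brush butt",202,158),("brush tip",60,17)):print(n,onz(c,u,v,.006),C[v,u])
E
```

```text
bench z 0.002607868365757266
b 1209 (648.8396606445312, -109.41779327392578, 101.09010314941406, 149.11050415039062, 83.56568145751953) 0.04979211182785897
r 707 (662.38525390625, 5.005759239196777, 4.676617622375488, 143.8096160888672, 83.90251159667969) 0.051523880703064295
(652.4395751953125, -76.31604766845703, 168.51296997070312, 149.02398681640625, 83.90251159667969)
red plane (662.5318603515625, 4.593289375305176, 4.194450378417969, 144.5166015625, 83.7696533203125)
red 1538 [ 0.6628 -0.0494  0.0628] 0.06404800638535729 (array([ 0.6631, -0.0485]), array([-0.9895,  0.1446]))
plain 1320 [ 0.6483 -0.1403  0.0793] 0.0807285884026488 (array([ 0.6486, -0.1393]), array([-0.9879,  0.1553]))
yel (array([ 0.4478, -0.0073]), array([-0.6893,  0.7245]), np.float64(-0.040325457431368145), np.float64(0.038557009789397134)) (448.37347412109375, -7.997184753417969, 13.324357032775879, 78.87890625, 43.55552673339844)
brush (array([0.4584, 0.1015]), array([-0.6748,  0.738 ]), np.float64(-0.09036702260556481), np.float64(0.06407823588235054)) (468.15765380859375, 92.45707702636719, 31.245519638061523, 154.45343017578125, 44.33222198486328)
ytip [ 0.5192 -0.084   0.006 ] [ 0.5192 -0.084   0.006 ]
ybutt [0.4106 0.027  0.006 ] [0.4137 0.0279 0.0114]
brush butt [0.5175 0.0342 0.006 ] [0.5185 0.0347 0.0096]
brush tip [0.4138 0.1463 0.006 ] [0.4163 0.1456 0.0105]
```

Emit:
move_arm:
  targets:
    - [60,[-10,6,20],-0.146]
    - [60,[-20,12,40],-0.293]
    - [60,[-30,18,60],-0.439]
    - [60,[-40,24,80],-0.585]
    - [60,[-49,32,100],-0.731]
    - [60,[-49,32,110],-0.878]
    - [60,[-49,32,110],-1.024]
    - [60,[-49,32,110],-1.17]
    - [60,[-49,32,110],-1.316]
    - [60,[-49,32,110],-1.462]
    - [60,[-49,32,110],-1.462]
    - [60,[-49,32,110],-1.462]
  grip_force: 30

```text
clock: 1.4
tcp_pos: [0.6569, -0.049, 0.1937]
ee_rot: [3.142, -0.0, 3.03]
contact_force: [-0.0, -0.3, 0.5]
finger_gap: 0.6
```

Run:
```python
from h import *
im,D=ctrl.get_image("wrist");cv2.imwrite("pics/w1.png",im)
im2,D2=ctrl.get_image("side");cv2.imwrite("pics/side1.png",im2)
s=ctrl.sense();print(s["tcp_pos"],s["ee_rot"],s["qpos"])
c=ctrl.calibration("wrist")
T=np.array([.652,-.09]);a=np.radians(-6.2);ex=np.array([np.cos(a),np.sin(a)]);ey=np.array([-np.sin(a),np.cos(a)])
print("tote axes rel:",rel([*(T+.041*ey),.110]))
C=cloud(c,D);b=hsvmask(im,(105,100,50),(125,255,255))|hsvmask(im,(0,150,80),(8,255,255))
P=C[b&(C[...,2]>.046)&(C[...,2]<.055)];print(len(P));Q=np.c_[(P[:,:2]-T)@ex,(P[:,:2]-T)@ey]*1000
for sel,n in((Q[:,0]<-65,"xneg wall"),(Q[:,0]>65,"xpos wall")): print(n,sel.sum(),np.median(Q[sel],0) if sel.any() else "", np.polyfit(Q[sel][:,1],Q[sel][:,0],1) if sel.sum()>20 else "")
sel=np.abs(Q[:,0])<60;
for lo,hi in((70,110),(-110,-70)):
    k=sel&(Q[:,1]>lo)&(Q[:,1]<hi)
    if k.sum()>20:print("end",k.sum(),np.median(Q[k],0),np.polyfit(Q[k][:,0],Q[k][:,1],1))
```

```text
[ 0.6569 -0.049   0.1938] [-3.1416 -0.0002  3.0308] [-0.1405  0.4852  1.6259 -0.      1.0307 -1.6005]
tote axes rel: [ 0.4684 -0.2912 83.7827]
9083
xneg wall 3018 [-72.324   -1.6703] [  0.0007 -72.0928]
xpos wall 1763 [70.2271 11.2974] [ 0.0037 70.5525]
end 1854 [-16.0298  94.9685] [-0.0003 94.9757]
end 2153 [ -7.2791 -95.4057] [  0.0001 -95.764 ]
```

View pics/w1.png

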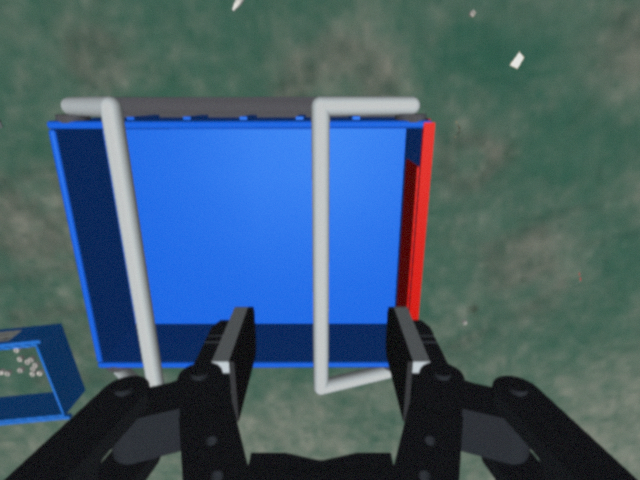

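Emit:
move_arm:
  targets:
    - [60,[0,0,30],0]
    - [60,[0,0,60],0]
    - [60,[0,0,80],0]
    - [60,[0,0,84],0]
    - [60,[0,0,84],0]
    - [0,[0,0,84],0]
    - [0,[0,0,84],0]
    - [0,[0,0,84],0]
    - [0,[0,0,84],0]
    - [0,[0,0,84],0]
    - [0,[0,0,84],0]
    - [0,[0,0,84],0]
    - [0,[0,0,84],0]
  grip_force: 40

```text
clock: 2.8
tcp_pos: [0.658, -0.0494, 0.1106]
ee_rot: [-3.141, 0.003, 3.033]
contact_force: [1.8, -2.0, 3.5]
finger_gap: 0.087
```

Emit:
move_arm:
  targets:
    - [0,[0,2,-6],0]
    - [0,[0,5,-12],0]
    - [0,[0,10,-18],0]
    - [0,[0,15,-23],0]
    - [0,[0,21,-28],0]
    - [0,[0,28,-31],0]
    - [0,[0,35,-34],0]
    - [0,[0,42,-35],0]
    - [0,[0,49,-35],0]
    - [0,[0,57,-35],0]
    - [0,[0,64,-33],0]
    - [0,[0,71,-30],0]
    - [0,[0,77,-26],0]
    - [0,[0,83,-21],0]
    - [0,[0,88,-15],0]
    - [0,[0,92,-9],0]
    - [0,[0,95,-2],0]
    - [0,[0,97,6],0]
    - [0,[0,97,13],0]
    - [0,[0,97,17],0]

```text
clock: 4.8
tcp_pos: [0.6683, 0.047, 0.0945]
ee_rot: [-3.141, 0.0, 3.033]
contact_force: [-6.7, -4.6, 27.4]
finger_gap: 0.087
```

Emit:
move_arm:
  targets:
    - [0,[0,0,-2],0]
    - [40,[0,0,-2],0]
    - [40,[0,0,-2],0]
    - [40,[0,0,-2],0]
    - [40,[0,0,-30],0]
    - [50,[0,0,-70],0]
    - [60,[0,-30,-110],0]
    - [60,[0,-75,-110],0]
    - [60,[0,-120,-110],0]
    - [60,[0,-160,-110],0]
    - [60,[0,-188,-110],0]
    - [60,[0,-188,-110],0]
    - [60,[0,-188,-110],0]

```text
clock: 6.1
tcp_pos: [0.6465, -0.1395, 0.2021]
ee_rot: [3.14, -0.002, 3.031]
contact_force: [-0.1, -0.7, -0.2]
finger_gap: 0.602
```

Run:
```python
from h import *
im,D=ctrl.get_image("side");c=ctrl.calibration("side");cv2.imwrite("pics/side2.png",im)
cv2.imwrite("pics/c2.png",cv2.resize(im[200:420,220:500],None,fx=2.5,fy=2.5))
```

```text
(no output)
```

View pics/c2.png

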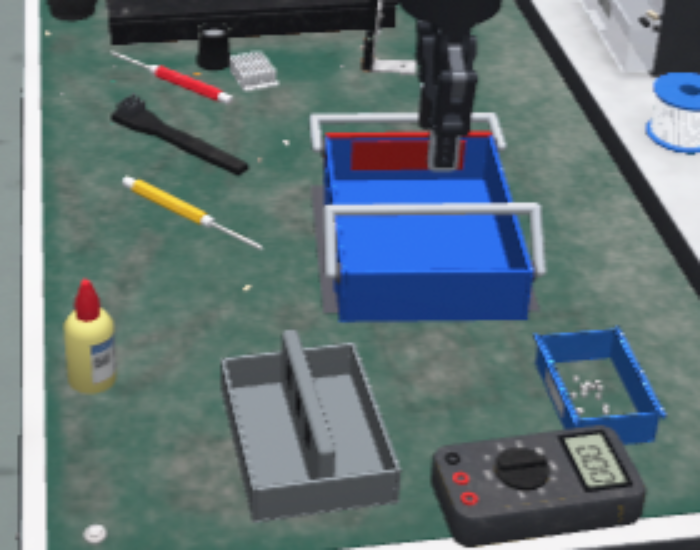

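Emit:
move_arm:
  targets:
    - [60,[0,0,30],0]
    - [60,[0,0,60],0]
    - [60,[0,0,77],0]
    - [60,[0,0,77],0]
    - [0,[0,0,77],0]
    - [0,[0,0,77],0]
    - [0,[0,0,77],0]
    - [0,[0,0,77],0]
    - [0,[0,0,77],0]
    - [0,[0,0,77],0]
    - [0,[0,0,77],0]
    - [0,[0,0,77],0]

```text
clock: 7.35
tcp_pos: [0.6484, -0.1395, 0.127]
ee_rot: [-3.142, 0.003, 3.033]
contact_force: [3.6, 1.6, 4.6]
finger_gap: 0.087
```

Emit:
move_arm:
  targets:
    - [0,[0,-1,-3],0]
    - [0,[0,-6,-8],0]
    - [0,[0,-12,-12],0]
    - [0,[0,-19,-16],0]
    - [0,[0,-26,-18],0]
    - [0,[0,-33,-20],0]
    - [0,[0,-41,-20],0]
    - [0,[0,-48,-19],0]
    - [0,[0,-55,-17],0]
    - [0,[0,-62,-14],0]
    - [0,[0,-69,-10],0]
    - [0,[0,-74,-5],0]
    - [0,[0,-79,0],0]
    - [0,[0,-83,7],0]
    - [0,[0,-86,14],0]
    - [0,[0,-88,21],0]
    - [0,[0,-89,28],0]
    - [0,[0,-89,32],0]

```text
clock: 9.15
tcp_pos: [0.6382, -0.2271, 0.094]
ee_rot: [3.139, 0.001, 3.032]
contact_force: [-1.5, 7.8, 25.5]
finger_gap: 0.081
```

Emit:
move_arm:
  targets:
    - [0,[0,0,-2],0]
    - [40,[0,0,-2],0]
    - [40,[0,0,-2],0]
    - [40,[0,0,-2],0]
    - [40,[0,0,-30],0]
    - [40,[0,0,-70],0]
    - [60,[0,0,-110],0]
    - [60,[20,30,-156],0.08]
    - [60,[45,65,-156],0.2]
    - [60,[70,100,-156],0.32]
    - [60,[95,140,-156],0.44]
    - [60,[120,180,-156],0.56]
    - [60,[145,220,-156],0.66]
    - [60,[170,255,-156],0.714]
    - [60,[194,288,-156],0.714]
    - [60,[194,288,-156],0.714]
    - [60,[194,288,-156],0.714]
    - [60,[194,288,-156],0.714]

```text
clock: 10.95
tcp_pos: [0.4763, 0.0785, 0.2498]
ee_rot: [-3.141, 0.001, 2.318]
contact_force: [0.1, 0.2, -0.3]
finger_gap: 0.599
```

Run:
```python
from h import *
im,D=ctrl.get_image("wrist");c=ctrl.calibration("wrist");cv2.imwrite("pics/w2.png",im);np.save("w2.npy",D)
s=ctrl.sense();print(s["tcp_pos"],s["ee_rot"])
```

```text
[0.4765 0.0783 0.2499] [-3.1414  0.0006  2.3175]
```

View pics/w2.png

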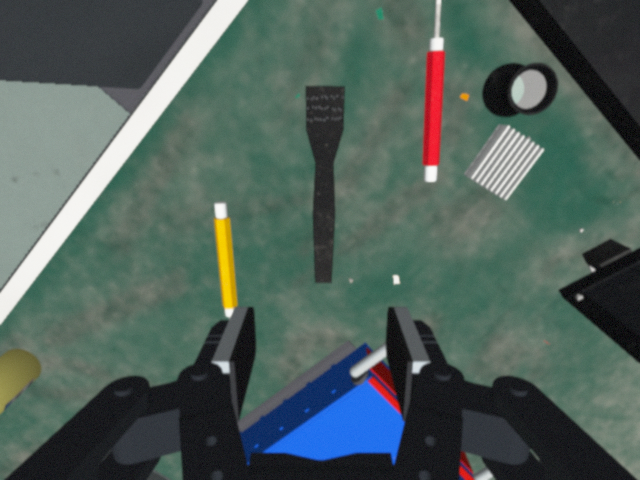

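```bash
cat >> h.py <<'E'
def report(name,centre,tipdir,grip):
    "world centre (m), tip direction (unit), grip distance along own +y (away from tip)"
    g=centre-grip*tipdir; r=rel([*g,0.2]); s=ctrl.sense()
    yaw=np.arctan2(tipdir[1],tipdir[0]); print(name,"centre",centre,"tip deg",np.degrees(yaw),"grip",g,"tool shift to grip",r[:2],"turn",-(((yaw-s["ee_rot"][2])+np.pi)%(2*np.pi)-np.pi))
E
python3 - <<'E'
from h import *
c=ctrl.calibration("wrist");im=cv2.imread("pics/w2.png");D=np.load("w2.npy");C=cloud(c,D)
bk=biggest(hsvmask(im,(0,0,0),(180,255,70)),(290,75,350,300))
v,u=np.nonzero(bk);h=bk&(np.mgrid[0:480,0:640][0]>190)
P=pts(c,h,.010);m,d,a,b=axis(P);
if d@(np.array([-.68,.73]))<0:d=-d;a,b=-b,-a
butt=m+d*a;print("handle width",rect(P),"z",np.median(C[h][:,2]),"all rows",v.min(),v.max())
report("brush",butt+.0775*d,d,.015)
print("bristle end",onz(c,325,86,.02))
r=biggest(hsvmask(im,(0,150,80),(8,255,255))|hsvmask(im,(172,150,80),(180,255,255)),(410,30,460,190));P=pts(c,r,.008);m,d,a,b=axis(P);print(rect(P))
if d@(np.array([-.68,.73]))<0:d=-d;a,b=-b,-a
print("red handle",m+d*(a+b)/2,b-a,"white end",onz(c,431,180,.006))
report("red",m+d*(a+b)/2+.026*d,d,.02)
E
```

```text
handle width (491.8653259277344, 63.392295837402344, 16.67582893371582, 77.29766082763672, 42.462242126464844) z 0.009794883400424777 all rows 86 282
brush centre [0.4656 0.092 ] tip deg 132.32173608830087 grip [0.4757 0.0809] tool shift to grip [2.467  1.1597] turn 0.00806053931894457
bristle end [0.4148 0.1478 0.02  ]
(483.6949768066406, 189.68789672851562, 12.542489051818848, 78.75428771972656, 45.1729736328125)
red handle [0.4837 0.1897] 0.07875399244059472 white end [0.5216 0.1542 0.006 ]
red centre [0.4653 0.2081] tip deg 135.1680735742941 grip [0.4795 0.194 ] tool shift to grip [82.8655 80.7263] turn -0.0416174214345757
```

Emit:
move_arm:
  targets:
    - [50,[2,1,40],0.008]
    - [50,[2,1,80],0.008]
    - [50,[2,1,120],0.008]
    - [50,[2,1,155],0.008]
    - [50,[2,1,174],0.008]
    - [50,[2,1,174],0.008]
    - [0,[2,1,174],0.008]
    - [0,[2,1,174],0.008]
    - [0,[2,1,174],0.008]
    - [0,[2,1,174],0.008]
    - [0,[2,1,174],0.008]
    - [0,[2,1,174],0.008]
    - [0,[2,1,174],0.008]
  grip_force: 50

```text
clock: 12.3
tcp_pos: [0.4762, 0.0815, 0.077]
ee_rot: [3.14, 0.002, 2.311]
contact_force: [-0.2, -1.5, 5.6]
finger_gap: 0.173
```

Emit:
move_arm:
  targets:
    - [0,[0,0,-15],0]
    - [0,[0,0,-50],0]
    - [0,[0,0,-90],0]
    - [0,[0,0,-110],0]
    - [0,[-30,0,-110],0.1]
    - [0,[-65,1,-110],0.22]
    - [0,[-100,1,-110],0.35]
    - [0,[-135,1,-110],0.48]
    - [0,[-170,2,-110],0.6]
    - [0,[-205,2,-110],0.72]
    - [0,[-235,2,-110],0.82]
    - [0,[-255,2,-110],0.848]
    - [0,[-255,2,-110],0.848]
    - [0,[-255,2,-110],0.848]

```text
clock: 13.7
tcp_pos: [0.6479, -0.1051, 0.1851]
ee_rot: [-3.14, -0.001, 1.463]
contact_force: [-0.5, 0.5, -0.4]
finger_gap: 0.17
```

Run:
```python
from h import *
im,D=ctrl.get_image("wrist");cv2.imwrite("pics/w3.png",im)
s=ctrl.sense();print(s["tcp_pos"],s["ee_rot"],s["finger_gap"],rel([.6496,-.1052,.081]))
```

```text
[ 0.6476 -0.1046  0.1851] [-3.1393 -0.0008  1.4634] 0.17492600893779858 [ -0.4422   2.3239 104.1413]
```

View pics/w3.png

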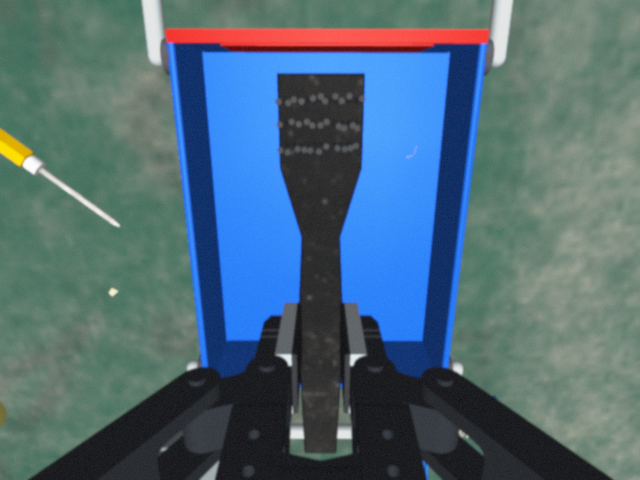

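Emit:
move_arm:
  targets:
    - [0,[0,2,40],0]
    - [0,[0,2,75],0]
    - [0,[0,2,98],0]
    - [0,[0,2,104],0]
    - [0,[0,2,104],0]
    - [38,[0,2,104],0]
    - [38,[0,2,104],0]
    - [38,[0,2,104],0]
    - [38,[0,2,104],0]
    - [38,[0,2,80],0]
    - [38,[0,2,40],0]
    - [38,[0,2,0],0]
    - [38,[0,2,-40],0]
    - [50,[0,2,-65],0]
    - [50,[0,2,-65],0]
    - [50,[0,2,-65],0]

```text
clock: 15.35
tcp_pos: [0.6507, -0.1057, 0.2514]
ee_rot: [3.14, 0.0, 1.463]
contact_force: [-0.4, -0.1, -1.1]
finger_gap: 0.498
```

Emit:
move_arm:
  targets:
    - [50,[5,-15,0],0.14]
    - [50,[10,-30,0],0.28]
    - [50,[15,-45,0],0.42]
    - [50,[20,-60,0],0.56]
    - [50,[25,-75,0],0.7]
    - [50,[30,-90,0],0.84]
    - [50,[35,-105,0],0.98]
    - [50,[40,-120,0],1.12]
    - [50,[45,-135,0],1.26]
    - [50,[50,-150,0],1.4]
    - [50,[55,-165,0],1.54]
    - [50,[60,-180,0],1.68]
    - [50,[65,-195,0],1.82]
    - [50,[71,-206,0],1.96]
    - [50,[71,-206,0],2.1]
    - [50,[71,-206,0],2.24]
    - [50,[71,-206,0],2.273]
    - [50,[71,-206,0],2.273]
    - [50,[71,-206,0],2.273]

```text
clock: 17.25
tcp_pos: [0.4524, -0.0127, 0.2493]
ee_rot: [3.139, 0.003, -0.809]
contact_force: [0.2, -0.7, 0.0]
finger_gap: 0.499
```

Run:
```python
from h import *
im,D=ctrl.get_image("wrist");c=ctrl.calibration("wrist");cv2.imwrite("pics/w4.png",im)
s=ctrl.sense();print(s["tcp_pos"],s["ee_rot"],s["qpos"])
y=biggest(hsvmask(im,(18,150,100),(32,255,255)));P=pts(c,y,.008);m,d,a,b=axis(P);print(rect(P))
if d@np.array([.69,-.72])<0:d=-d;a,b=-b,-a
report("yel",m+d*(a+b)/2+.026*d,d,.02)
```

```text
[ 0.4527 -0.0128  0.2496] [ 3.1399  0.002  -0.8096] [-0.1244  0.0382  2.0716  0.      1.0345  2.256 ]
(448.2464599609375, -8.754096984863281, 12.75020980834961, 79.44482421875, 43.935298919677734)
yel centre [ 0.4661 -0.0276] tip deg -46.23498675926727 grip [ 0.4523 -0.0132] tool shift to grip [0.0915 0.5104] turn -0.0026154230257975364
```

View pics/w4.png

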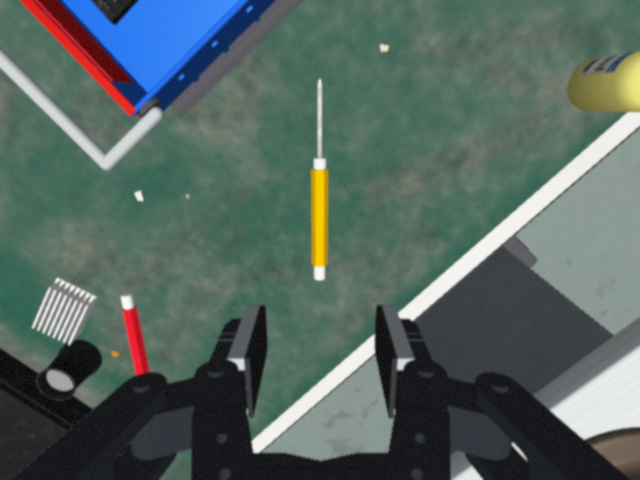

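Emit:
move_arm:
  targets:
    - [40,[0,0,40],0]
    - [40,[0,0,80],0]
    - [40,[0,0,120],0]
    - [40,[0,0,155],0]
    - [40,[0,0,173],0]
    - [40,[0,0,173],0]
    - [0,[0,0,173],0]
    - [0,[0,0,173],0]
    - [0,[0,0,173],0]
    - [0,[0,0,173],0]
    - [0,[0,0,173],0]
    - [0,[0,0,173],0]
    - [0,[0,0,173],0]
    - [0,[0,0,160],0]
    - [0,[0,0,130],0]
    - [0,[0,0,90],0]
    - [0,[0,0,63],0]
    - [0,[0,0,63],0]

```text
clock: 19.1
tcp_pos: [0.4566, -0.0132, 0.1925]
ee_rot: [-3.135, -0.008, -0.81]
contact_force: [1.4, -0.0, -0.8]
finger_gap: 0.105
```

Emit:
move_arm:
  targets:
    - [0,[12,-3,0],-0.14]
    - [0,[24,-6,0],-0.28]
    - [0,[36,-9,0],-0.42]
    - [0,[48,-12,0],-0.56]
    - [0,[60,-16,0],-0.7]
    - [0,[72,-20,0],-0.84]
    - [0,[84,-24,0],-0.98]
    - [0,[96,-28,0],-1.12]
    - [0,[108,-32,0],-1.26]
    - [0,[120,-36,0],-1.4]
    - [0,[132,-40,0],-1.54]
    - [0,[144,-43,0],-1.68]
    - [0,[156,-46,0],-1.82]
    - [0,[168,-49,0],-1.96]
    - [0,[175,-49,0],-2.1]
    - [0,[175,-49,0],-2.22]
    - [0,[175,-49,0],-2.273]
    - [0,[175,-49,0],-2.273]
    - [0,[175,-49,0],-2.273]

```text
clock: 21.0
tcp_pos: [0.6089, -0.1057, 0.1869]
ee_rot: [-3.14, -0.0, 1.462]
contact_force: [0.3, 1.0, -1.0]
finger_gap: 0.109
```

Run:
```python
from h import *
im,D=ctrl.get_image("wrist");c=ctrl.calibration("wrist");cv2.imwrite("pics/w5.png",im)
s=ctrl.sense();print(s["tcp_pos"],s["ee_rot"],s["finger_gap"],rel([.6082,-.1058,.081]))
```

```text
[ 0.6091 -0.1057  0.1872] [-3.1402 -0.0002  1.4618] 0.10704279976620787 [ -0.2452  -0.7294 106.1518]
```

View pics/w5.png

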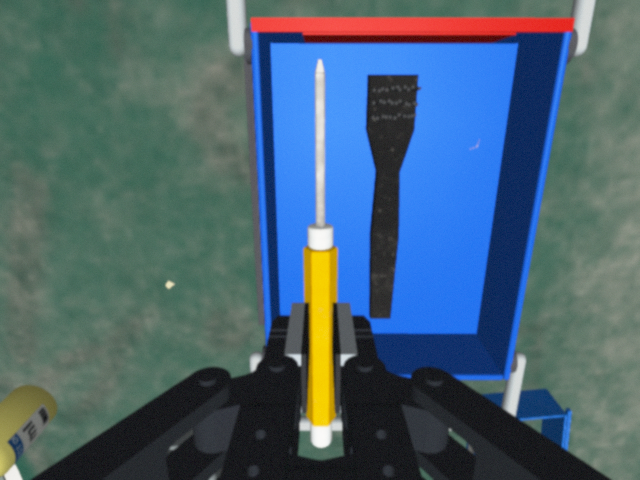

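Emit:
move_arm:
  targets:
    - [0,[0,1,30],0]
    - [0,[0,1,60],0]
    - [0,[0,1,75],0]
    - [0,[0,1,85],0]
    - [0,[0,1,95],0]
    - [0,[0,1,95],0]

```text
clock: 21.65
tcp_pos: [0.6102, -0.1058, 0.092]
ee_rot: [-3.14, -0.0, 1.463]
contact_force: [-0.2, -0.1, -0.0]
finger_gap: 0.107
```

Emit:
move_arm:
  targets:
    - [0,[0,0,5],0]
    - [0,[0,0,11],0]
    - [0,[0,0,11],0]
    - [24,[0,0,11],0]
    - [24,[0,0,11],0]
    - [24,[0,0,11],0]
    - [24,[0,0,11],0]
    - [24,[0,0,-20],0]
    - [24,[0,0,-60],0]
    - [24,[0,0,-100],0]
    - [30,[0,0,-158],0]

```text
clock: 22.75
tcp_pos: [0.6093, -0.1056, 0.2427]
ee_rot: [-3.138, -0.001, 1.463]
contact_force: [1.3, 0.1, -1.1]
finger_gap: 0.299
```

Emit:
move_arm:
  targets:
    - [30,[30,-17,0],-0.1]
    - [30,[60,-34,0],-0.2]
    - [30,[90,-51,0],-0.32]
    - [30,[120,-68,0],-0.44]
    - [30,[150,-86,0],-0.56]
    - [30,[180,-103,0],-0.68]
    - [30,[210,-120,0],-0.8]
    - [30,[240,-137,0],-0.896]
    - [30,[270,-154,0],-0.896]
    - [30,[284,-162,0],-0.896]
    - [30,[284,-162,0],-0.896]
    - [30,[284,-162,0],-0.896]
    - [30,[284,-162,0],-0.896]

```text
clock: 24.05
tcp_pos: [0.4806, 0.1931, 0.243]
ee_rot: [3.142, 0.001, 2.358]
contact_force: [0.5, 0.6, 0.5]
finger_gap: 0.301
```

Run:
```python
from h import *
im,D=ctrl.get_image("wrist");c=ctrl.calibration("wrist");cv2.imwrite("pics/w6.png",im);np.save("w6.npy",D);C=cloud(c,D)
s=ctrl.sense();print(s["tcp_pos"],s["ee_rot"])
r=biggest(hsvmask(im,(0,150,80),(8,255,255))|hsvmask(im,(172,150,80),(180,255,255)),(200,0,460,300));P=pts(c,r,.008);m,d,a,b=axis(P);print(rect(P))
if d@(np.array([-.68,.73]))<0:d=-d;a,b=-b,-a
report("red",m+d*(a+b)/2+.026*d,d,.02)
g=m+d*(a+b)/2+.006*d; n=np.array([-d[1],d[0]])
# neighbours taller than 15 mm near the handle
Q=C[(C[...,2]>.015)&(C[...,2]<.15)];q=(Q[:,:2]-g);al=q@d*1000;ac=q@n*1000
k=(np.abs(ac)<90)&(np.abs(al)<60)
for lo in range(-60,60,10):
  w=k&(al>=lo)&(al<lo+10)
  pos=ac[w&(ac>8)];neg=ac[w&(ac<-8)]
  print(lo,"pos min",pos.min() if len(pos) else None,"neg max",neg.max() if len(neg) else None, Q[w][:,2].max() if w.any() else None)
```

```text
[0.4807 0.193  0.2429] [3.1416 0.0004 2.3576]
(483.7358093261719, 190.13092041015625, 12.319372177124023, 78.56124877929688, 45.53419494628906)
red centre [0.4655 0.2086] tip deg 134.99278394523222 grip [0.4796 0.1945] tool shift to grip [1.8527 0.29  ] turn 0.001527965680354182
-60 pos min None neg max -27.620587885605268 0.020679081480131863
-50 pos min None neg max -30.128904775749415 0.021579085184913898
-40 pos min None neg max -36.62276049654382 0.021674148826060897
-30 pos min None neg max -42.90714181996179 0.021341631819040703
-20 pos min None neg max -49.76215604653124 0.04089194397581442
-10 pos min None neg max -39.6547910941216 0.042470141225974936
0 pos min None neg max -38.69301270196461 0.04284141453890475
10 pos min None neg max -39.25273343289981 0.043164841747125905
20 pos min None neg max -48.388327846731435 0.04493582489462137
30 pos min None neg max -66.85495072884775 0.04447270925586679
40 pos min None neg max -56.67008041028162 0.044282001038415994
50 pos min None neg max -46.709436076495976 0.04455775675026024
```

View pics/w6.png

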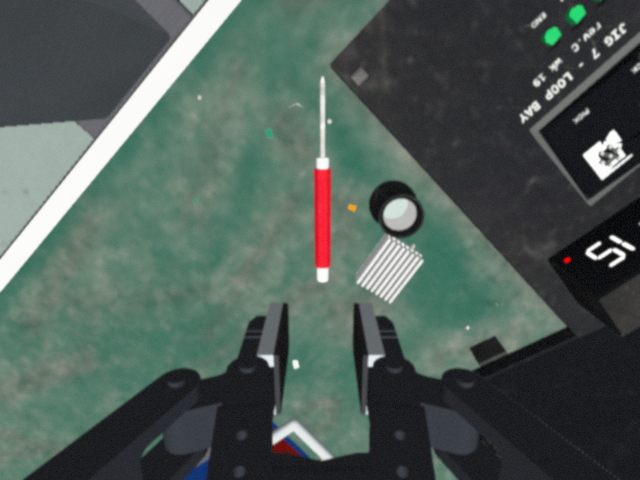

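Emit:
move_arm:
  targets:
    - [28,[2,0,40],0]
    - [28,[2,0,80],0]
    - [28,[2,0,120],0]
    - [28,[2,0,145],0]
    - [28,[2,0,160],0]
    - [28,[2,0,167],0]
    - [28,[2,0,167],0]
    - [0,[2,0,167],0]
    - [0,[2,0,167],0]
    - [0,[2,0,167],0]
    - [0,[2,0,167],0]
    - [0,[2,0,167],0]
    - [0,[2,0,167],0]
    - [0,[2,0,155],0]
    - [0,[2,0,130],0]
    - [0,[2,0,90],0]
    - [0,[2,0,56],0]
    - [0,[2,0,56],0]
    - [0,[2,0,56],0]

```text
clock: 26.0
tcp_pos: [0.4791, 0.1954, 0.1882]
ee_rot: [3.14, 0.001, 2.359]
contact_force: [-0.4, 0.7, -0.6]
finger_gap: 0.115
```

Emit:
move_arm:
  targets:
    - [0,[-20,-4,0],0.0]
    - [0,[-50,-9,0],0.06]
    - [0,[-80,-15,0],0.14]
    - [0,[-110,-21,0],0.24]
    - [0,[-140,-27,0],0.34]
    - [0,[-170,-33,0],0.44]
    - [0,[-200,-39,0],0.54]
    - [0,[-230,-45,0],0.64]
    - [0,[-260,-51,0],0.74]
    - [0,[-290,-57,0],0.82]
    - [0,[-320,-63,0],0.88]
    - [0,[-350,-68,0],0.895]
    - [0,[-367,-71,0],0.895]
    - [0,[-367,-71,0],0.895]
    - [0,[-367,-71,0],0.895]
    - [0,[-367,-71,0],0.895]

```text
clock: 27.6
tcp_pos: [0.6874, -0.1126, 0.1854]
ee_rot: [-3.138, -0.001, 1.465]
contact_force: [-0.0, 0.2, -0.4]
finger_gap: 0.113
```

Run:
```python
from h import *
im,D=ctrl.get_image("wrist");c=ctrl.calibration("wrist");cv2.imwrite("pics/w7.png",im)
s=ctrl.sense();print(s["tcp_pos"],s["ee_rot"],s["finger_gap"],rel([.6888,-.1145,.081]))
```

```text
[ 0.6877 -0.1125  0.1859] [-3.139  -0.0006  1.4648] 0.1145549654736709 [ -1.8911   1.5562 104.8556]
```

View pics/w7.png

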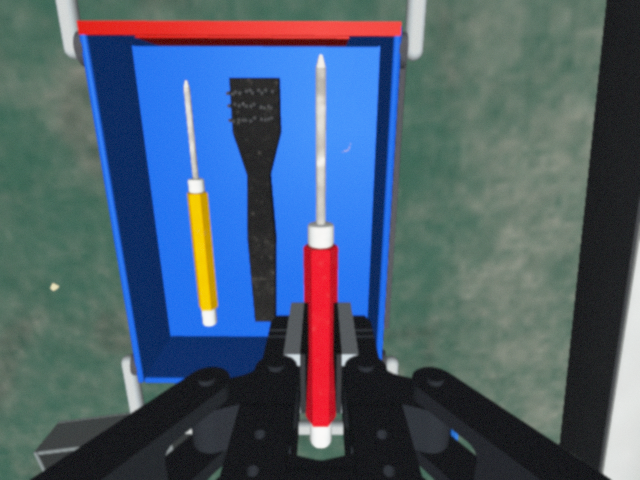

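Emit:
move_arm:
  targets:
    - [0,[-2,1,30],0]
    - [0,[-2,1,60],0]
    - [0,[-2,1,80],0]
    - [0,[-2,1,92],0]
    - [0,[-2,1,99],0]
    - [0,[-2,1,105],0]
    - [0,[-2,1,105],0]
    - [24,[-2,1,105],0]
    - [24,[-2,1,105],0]
    - [24,[-2,1,105],0]
    - [24,[-2,1,105],0]
    - [24,[-2,1,75],0]
    - [24,[-2,1,35],0]
    - [24,[-2,1,-5],0]
    - [40,[-2,1,-45],0]
    - [40,[-2,1,-65],0]
    - [40,[-2,1,-65],0]

```text
clock: 29.35
tcp_pos: [0.6923, -0.1166, 0.2577]
ee_rot: [3.132, 0.001, 1.464]
contact_force: [-0.4, 0.2, 0.9]
finger_gap: 0.403
```

Run:
```python
from h import *
im,D=ctrl.get_image("wrist");c=ctrl.calibration("wrist");cv2.imwrite("pics/w8.png",im);C=cloud(c,D)
im2,_=ctrl.get_image("side");cv2.imwrite("pics/side3.png",im2)
s=ctrl.sense();print(s["tcp_pos"],s["ee_rot"])
T=np.array([.6512,-.0903]);a=np.radians(-6.2);ex=np.array([np.cos(a),np.sin(a)]);ey=np.array([-np.sin(a),np.cos(a)])
tt=lambda p:np.array([(p[:2]-T)@ex,(p[:2]-T)@ey])*1000
for n,lo,hi,roi in(("yel",(18,150,100),(32,255,255),None),("red",(0,150,60),(8,255,255),(60,80,600,400))):
    m=biggest(hsvmask(im,lo,hi),roi);P=pts(c,m,.011);q,d,x,y=axis(P);print(n,tt(q+d*(x+y)/2),np.degrees(np.arctan2(d@ey,d@ex)),y-x,"z",np.median(C[m][:,2]))
```

```text
[ 0.6894 -0.116   0.2518] [3.1415 0.     1.4638]
yel [-40.8046 -27.7928] 90.0140682274057 0.07788041268595242 z 0.011340601989795376Traceback (most recent call last):
  File "<stdin>", line 8, in <module>
  File "h.py", line 28, in biggest
    n,l,s,_=cv2.connectedComponentsWithStats(m); return l==1+np.argmax(s[1:,4])
                                                             ~~~~~~~~~^^^^^^^^^
    return _wrapfunc(a, 'argmax', axis=axis, out=out, **kwds)
    return bound(*args, **kwds)
ValueError: attempt to get argmax of an empty sequence
```

View pics/w8.png

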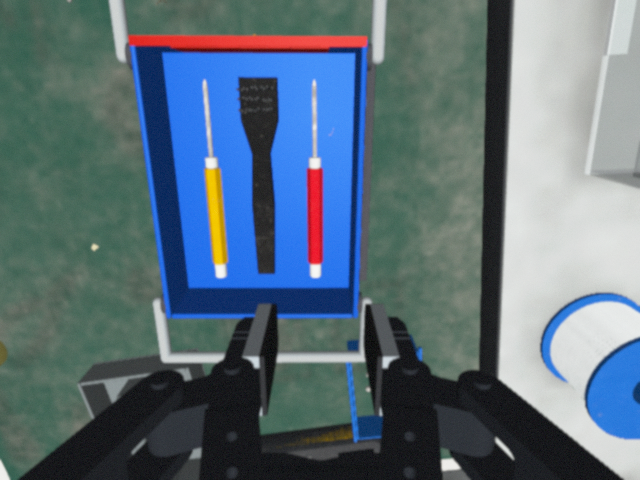

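Emit:
move_arm:
  targets:
    - [35,[-15,-5,0],-0.14]
    - [35,[-30,-10,0],-0.28]
    - [35,[-45,-15,0],-0.42]
    - [35,[-60,-20,0],-0.56]
    - [35,[-75,-25,0],-0.7]
    - [35,[-90,-30,0],-0.84]
    - [35,[-105,-35,0],-0.98]
    - [35,[-117,-41,0],-1.12]
    - [35,[-117,-41,0],-1.26]
    - [35,[-117,-41,0],-1.4]
    - [35,[-117,-41,0],-1.53]
    - [35,[-117,-41,0],-1.569]
    - [35,[-117,-41,20],-1.569]
    - [35,[-117,-41,50],-1.569]
    - [35,[-117,-41,80],-1.569]
    - [35,[-117,-41,80],-1.569]
    - [35,[-117,-41,80],-1.569]

```text
clock: 31.15
tcp_pos: [0.6348, -0.2272, 0.169]
ee_rot: [3.14, -0.005, 3.033]
contact_force: [1.0, 1.1, 0.4]
finger_gap: 0.35
```

Run:
```python
from h import *
s=ctrl.sense();print(s["tcp_pos"],s["ee_rot"],rel([.6363,-.2275,.095]))
im,D=ctrl.get_image("wrist");c=ctrl.calibration("wrist");cv2.imwrite("pics/w9.png",im);C=cloud(c,D)
T=np.array([.6512,-.0903]);a=np.radians(-6.2);ex=np.array([np.cos(a),np.sin(a)]);ey=np.array([-np.sin(a),np.cos(a)])
g=hsvmask(im,(0,0,110),(180,60,255));P=C[g&(C[...,2]>.03)&(C[...,2]<.06)];x=(P[:,:2]-T)@ex;y=(P[:,:2]-T)@ey;k=(y<-.12)&(y>-.155)&(abs(x)<.07);print(k.sum(),np.median(y[k]),np.median(P[k,2]))
```

```text
[ 0.6348 -0.2272  0.169 ] [ 3.1399 -0.0054  3.0328] [-1.907  -0.2199 74.0191]
4325 -0.1389663399503948 0.04837769367245357
```

Emit:
move_arm:
  targets:
    - [35,[0,0,25],0]
    - [35,[0,0,50],0]
    - [35,[0,0,70],0]
    - [35,[0,0,75],0]
    - [35,[0,0,75],0]
    - [0,[0,0,75],0]
    - [0,[0,0,75],0]
    - [0,[0,0,75],0]
    - [0,[0,0,75],0]
    - [0,[0,0,75],0]
    - [0,[0,0,75],0]
    - [0,[0,0,75],0]

```text
clock: 32.4
tcp_pos: [0.638, -0.2271, 0.0986]
ee_rot: [3.14, 0.004, 3.032]
contact_force: [1.7, 4.6, 1.5]
finger_gap: 0.085
```

Emit:
move_arm:
  targets:
    - [0,[0,0,-2],0]
    - [0,[0,1,-10],0]
    - [0,[0,3,-17],0]
    - [0,[0,6,-24],0]
    - [0,[0,10,-30],0]
    - [0,[0,15,-36],0]
    - [0,[0,20,-41],0]
    - [0,[0,26,-45],0]
    - [0,[0,33,-48],0]
    - [0,[0,41,-50],0]
    - [0,[0,48,-51],0]
    - [0,[0,55,-51],0]
    - [0,[0,63,-49],0]
    - [0,[0,70,-47],0]
    - [0,[0,77,-43],0]
    - [0,[0,83,-39],0]
    - [0,[0,88,-34],0]
    - [0,[0,92,-28],0]
    - [0,[0,96,-21],0]
    - [0,[0,98,-14],0]

```text
clock: 34.4
tcp_pos: [0.6487, -0.1306, 0.1143]
ee_rot: [-3.141, 0.004, 3.033]
contact_force: [0.8, 2.5, 4.6]
finger_gap: 0.082
```

Emit:
move_arm:
  targets:
    - [0,[0,0,2],0]
    - [0,[0,0,3],0]

```text
clock: 34.6
tcp_pos: [0.6488, -0.13, 0.1115]
ee_rot: [3.141, 0.003, 3.033]
contact_force: [-0.8, 5.7, 12.9]
finger_gap: 0.078
```

Emit:
move_arm:
  targets:
    - [0,[0,0,-1],0]
    - [35,[0,0,-1],0]
    - [35,[0,0,-1],0]
    - [35,[0,0,-1],0]
    - [35,[0,0,-1],0]
    - [35,[0,0,-30],0]
    - [35,[0,0,-65],0]
    - [35,[0,20,-90],0]
    - [35,[0,60,-90],0]
    - [35,[0,100,-90],0]
    - [35,[0,140,-90],0]
    - [35,[0,170,-90],0]
    - [35,[0,178,-90],0]
    - [35,[0,178,-90],0]
    - [35,[0,178,-90],0]

```text
clock: 36.1
tcp_pos: [0.6662, 0.0454, 0.1975]
ee_rot: [-3.141, -0.001, 3.033]
contact_force: [0.3, -0.4, 0.1]
finger_gap: 0.351
```

Run:
```python
from h import *
s=ctrl.sense();T=np.array([.6512,-.0903]);a=np.radians(-6.2);ex=np.array([np.cos(a),np.sin(a)]);ey=np.array([-np.sin(a),np.cos(a)])
print(s["tcp_pos"],s["ee_rot"],rel([*(T+.138*ey),.095]))
im,D=ctrl.get_image("wrist");c=ctrl.calibration("wrist");cv2.imwrite("pics/w10.png",im);C=cloud(c,D)
g=hsvmask(im,(0,0,110),(180,60,255));P=C[g&(C[...,2]>.03)&(C[...,2]<.09)];x=(P[:,:2]-T)@ex;y=(P[:,:2]-T)@ey
for lo,hi in((.11,.155),(-.07,-.01)):
    k=(y>lo)&(y<hi)&(abs(x)<.07);print(k.sum(),np.median(y[k]),np.median(P[k,2]))
```

```text
[0.6662 0.0454 0.1975] [-3.1406 -0.0007  3.0326] [  0.1504   1.5856 102.5036]
3431 0.13702833163428232 0.04529079259460838
2167 -0.03837496830415654 0.059236527547550134
```

Emit:
move_arm:
  targets:
    - [35,[0,1,35],0]
    - [35,[0,1,70],0]
    - [35,[0,1,95],0]
    - [35,[0,1,102],0]
    - [35,[0,1,102],0]
    - [0,[0,1,102],0]
    - [0,[0,1,102],0]
    - [0,[0,1,102],0]
    - [0,[0,1,102],0]
    - [0,[0,1,102],0]
    - [0,[0,1,102],0]
    - [0,[0,1,102],0]

```text
clock: 37.35
tcp_pos: [0.668, 0.047, 0.0977]
ee_rot: [-3.141, 0.004, 3.033]
contact_force: [0.9, -3.0, 5.1]
finger_gap: 0.085
```

Emit:
move_arm:
  targets:
    - [0,[0,0,-2],0]
    - [0,[0,-1,-10],0]
    - [0,[0,-3,-17],0]
    - [0,[0,-6,-24],0]
    - [0,[0,-10,-30],0]
    - [0,[0,-15,-36],0]
    - [0,[0,-20,-41],0]
    - [0,[0,-26,-45],0]
    - [0,[0,-33,-48],0]
    - [0,[0,-41,-50],0]
    - [0,[0,-48,-51],0]
    - [0,[0,-55,-51],0]
    - [0,[0,-63,-49],0]
    - [0,[0,-70,-47],0]
    - [0,[0,-77,-43],0]
    - [0,[0,-83,-39],0]
    - [0,[0,-88,-34],0]
    - [0,[0,-92,-28],0]
    - [0,[0,-96,-21],0]
    - [0,[0,-98,-14],0]

```text
clock: 39.35
tcp_pos: [0.6574, -0.0496, 0.1114]
ee_rot: [3.14, 0.004, 3.032]
contact_force: [0.9, 0.4, 8.1]
finger_gap: 0.074
```

Emit:
move_arm:
  targets:
    - [0,[0,0,2],0]
    - [0,[0,0,3],0]

```text
clock: 39.55
tcp_pos: [0.6574, -0.0502, 0.1088]
ee_rot: [3.142, 0.003, 3.033]
contact_force: [-1.3, -1.8, 11.7]
finger_gap: 0.084
```

Emit:
move_arm:
  targets:
    - [0,[0,0,-1],0]
    - [35,[0,0,-1],0]
    - [35,[0,0,-1],0]
    - [35,[0,0,-1],0]
    - [35,[0,0,-1],0]
    - [35,[0,0,-35],0]
    - [35,[0,0,-75],0]
    - [35,[0,0,-120],0]
    - [50,[10,-30,-165],0.14]
    - [50,[20,-60,-165],0.28]
    - [50,[30,-95,-165],0.42]
    - [50,[45,-130,-165],0.56]
    - [50,[60,-165,-165],0.7]
    - [50,[75,-200,-165],0.84]
    - [50,[90,-235,-165],0.98]
    - [50,[105,-270,-165],1.12]
    - [50,[116,-294,-165],1.26]
    - [50,[116,-294,-165],1.4]
    - [50,[116,-294,-165],1.53]
    - [50,[116,-294,-165],1.53]

```text
clock: 41.55
tcp_pos: [0.5081, -0.3297, 0.2715]
ee_rot: [-3.141, -0.001, 1.502]
contact_force: [-0.0, -0.4, -0.1]
finger_gap: 0.5
```

Emit:
move_arm:
  targets:
    - [50,[0,0,0],0]
    - [50,[0,0,0],0]

```text
clock: 41.75
tcp_pos: [0.5087, -0.3293, 0.2717]
ee_rot: [-3.141, -0.0, 1.505]
contact_force: [0.1, 0.5, 0.5]
finger_gap: 0.495
```

Run:
```python
from h import *
im,D=ctrl.get_image("wrist");c=ctrl.calibration("wrist");cv2.imwrite("pics/w11.png",im);C=cloud(c,D);np.save("w11.npy",C)
s=ctrl.sense();print(s["tcp_pos"],s["ee_rot"])
k=(C[...,2]>.048)&(C[...,2]<.062)&(abs(C[...,0]-.52)<.08)&(abs(C[...,1]+.33)<.12)
P=C[biggest(k)];print("rib",len(P),rect(P),np.median(P[:,2]),axis(P))
k=(C[...,2]>.024)&(C[...,2]<.04)&(abs(C[...,0]-.52)<.1)&(abs(C[...,1]+.33)<.12)
P=C[k];print("rim",len(P),rect(P))
```

```text
[ 0.5087 -0.3293  0.2718] [-3.1414 -0.0001  1.5048]
rib 2916 (519.6175537109375, -305.7598571777344, 13.567778587341309, 123.53135681152344, 2.8304855823516846) 0.055044385766815966 (array([ 0.5194, -0.3014]), array([-0.0494,  0.9988]), np.float64(-0.06612072065311592), np.float64(0.057410556187443236))
rim 5073 (544.7974243164062, -327.30450439453125, 148.52085876464844, 175.04840087890625, 2.7793169021606445)
```

View pics/w11.png

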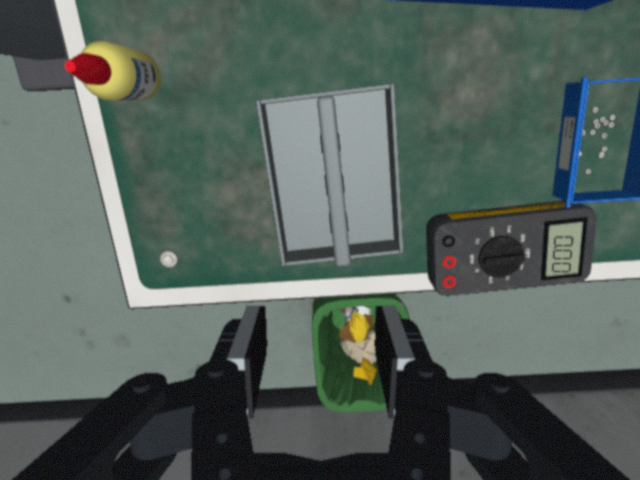

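Run:
```python
from h import *
c=ctrl.calibration("wrist")
Q=np.array([onz(c,u,v,.032) for u,v in((258,101),(394,86),(403,253),(284,265))])[:,:2];print(Q,Q.mean(0),[np.linalg.norm(Q[i]-Q[i-1]) for i in range(4)])
R=np.array([onz(c,u,v,.055) for u,v in((326,97),(343,265))])[:,:2];print(R,R.mean(0),np.linalg.norm(R[0]-R[1]))
C=np.load("w11.npy");im=cv2.imread("pics/w11.png")
k=np.zeros((480,640),bool);k[75:275,250:412]=1
P=C[k&(C[...,2]>.026)&(C[...,2]<.038)];print("rim",rect(P))
P=C[k&(C[...,2]>.048)&(C[...,2]<.062)];r=rect(P);print("rib",r)
ctr=Q.mean(0);print("shift",rel([*ctr,.097]),"turn",-(np.radians(92.83)-ctrl.sense()["ee_rot"][2]))
```

```text
[[ 0.4684 -0.244 ]
 [ 0.5664 -0.2403]
 [ 0.5728 -0.3683]
 [ 0.475  -0.3725]] [ 0.5206 -0.3063] [np.float64(0.12865082696199895), np.float64(0.09804371041861588), np.float64(0.12817011039901585), np.float64(0.09784529347911099)]
[[ 0.5172 -0.2447]
 [ 0.5228 -0.3661]] [ 0.52   -0.3054] 0.1215526701575408
rim (519.6522216796875, -306.0834045410156, 100.31212615966797, 130.2985076904297, 2.929971694946289)
rib (519.6175537109375, -305.7598571777344, 13.567778587341309, 123.53135681152344, 2.8304855823516846)
shift [ 23.7507  10.4273 174.781 ] turn -0.1154164185393376
```

Emit:
move_arm:
  targets:
    - [35,[8,3,40],-0.04]
    - [35,[16,6,80],-0.08]
    - [35,[24,9,110],-0.116]
    - [35,[24,9.5,140],-0.116]
    - [35,[24,9.5,160],-0.116]
    - [35,[24,9.5,175],-0.116]
    - [35,[24,9.5,175],-0.116]
    - [0,[24,9.5,175],-0.116]
    - [0,[24,9.5,175],-0.116]
    - [0,[24,9.5,175],-0.116]
    - [0,[24,9.5,175],-0.116]
    - [0,[24,9.5,175],-0.116]
    - [0,[24,9.5,175],-0.116]
    - [0,[24,9.5,165],-0.116]
    - [0,[24,9.5,150],-0.116]
    - [0,[24,9.5,120],-0.116]
    - [0,[24,9.5,80],-0.116]
    - [0,[24,9.5,60],-0.116]
    - [0,[24,9.5,60],-0.116]
    - [0,[24,9.5,60],-0.116]
  grip_force: 90

```text
clock: 43.8
tcp_pos: [0.5196, -0.3062, 0.2123]
ee_rot: [3.141, 0.0, 1.619]
contact_force: [0.1, 0.4, -2.0]
finger_gap: 0.119
```

Emit:
move_arm:
  targets:
    - [0,[15,10,0],0.01]
    - [0,[35,24,0],0.03]
    - [0,[60,40,0],0.05]
    - [0,[85,57,0],0.07]
    - [0,[110,74,0],0.09]
    - [0,[135,91,0],0.11]
    - [0,[160,108,0],0.13]
    - [0,[185,125,0],0.145]
    - [0,[202,137,0],0.156]
    - [0,[209,142,0],0.156]
    - [0,[209,142,0],0.156]
    - [0,[209,142,0],0.156]
    - [0,[209,142,0],0.156]

```text
clock: 45.1
tcp_pos: [0.6506, -0.0919, 0.2112]
ee_rot: [-3.14, 0.0, 1.462]
contact_force: [-0.5, -0.4, -2.0]
finger_gap: 0.122
```

```bash
cat > tr.py <<'E'
from h import *
import sys
T=np.array([.6512,-.0903]);a=np.radians(-6.2);ex=np.array([np.cos(a),np.sin(a)]);ey=np.array([-np.sin(a),np.cos(a)])
s=ctrl.sense();print(s["tcp_pos"],s["ee_rot"],s["finger_gap"],"rel",rel([*T,.1565]))
im,D=ctrl.get_image("wrist");c=ctrl.calibration("wrist");cv2.imwrite(sys.argv[1],im);C=cloud(c,D)
zb=s["tcp_pos"][2]-.097
x=(C[...,:2]-T)@ex*1000;y=(C[...,:2]-T)@ey*1000
gray=~hsvmask(im,(100,100,40),(130,255,255))
k=(C[...,2]>zb+.027)&(C[...,2]<zb+.037)&(abs(x)<70)&(abs(y)<85)&gray&(D>0)
L=k&(x<-40);Rr=k&(x>40);F=k&(y>57)&(abs(x)<40)
for n,m,p,q in(("x- wall",L,y,x),("x+ wall",Rr,y,x),("y+ wall",F,x,y)):
    if m.sum()>30: f=np.polyfit(p[m],q[m],1);print(n,m.sum(),"fit",f,"pct",np.percentile(q[m],[2,50,98]),"z",np.median(C[m][:,2]))
E
python3 tr.py pics/w12.png
```

```text
[ 0.6506 -0.0919  0.2112] [-3.14    0.0004  1.4618] 0.12163644516222359 rel [ 1.6719  0.4795 54.7186]
x- wall 2715 fit [  0.0237 -49.0178] pct [-50.6548 -48.3638 -41.6039] z 0.14547994224685956
x+ wall 2600 fit [-0.0141 47.088 ] pct [41.6223 46.6203 48.8293] z 0.14517366205346116
y+ wall 2649 fit [ 0.0017 62.948 ] pct [61.0761 63.0281 64.3539] z 0.1455575224796769
```

View pics/w12.png

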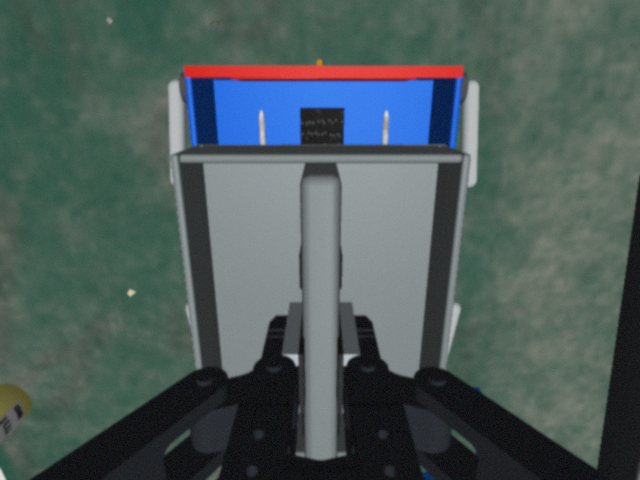

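Emit:
move_arm:
  targets:
    - [0,[1.5,0.8,10],0]
    - [0,[1.5,0.8,22],0]
    - [0,[1.5,0.8,34],0]
    - [0,[1.5,0.8,43],0]
    - [0,[1.5,0.8,49],0]
    - [0,[1.5,0.8,52],0]
    - [0,[1.5,0.8,54],0]
    - [0,[1.5,0.8,54],0]
    - [0,[1.5,0.8,54],0]

```text
clock: 46.05
tcp_pos: [0.6529, -0.0894, 0.1584]
ee_rot: [3.141, 0.0, 1.463]
contact_force: [0.8, -0.5, -2.4]
finger_gap: 0.122
```

```bash
python3 tr.py pics/w13.png
```

```text
[ 0.6529 -0.0894  0.1584] [3.1406 0.0001 1.4629] 0.12222105026933397 rel [-1.0266 -1.5715  1.8867]
x- wall 2583 fit [  0.0151 -47.0993] pct [-48.8231 -46.586  -41.6536] z 0.09230977826725663
x+ wall 2637 fit [-0.0227 49.1482] pct [41.8636 48.5028 50.6913] z 0.09233750025261735
y+ wall 2625 fit [ 0.0032 65.6783] pct [63.7985 65.7598 67.0657] z 0.09255629835442428
```

Emit:
move_arm:
  targets:
    - [0,[-0.8,-0.6,-1],0]
    - [0,[-1.5,-1.2,-1],0]
    - [0,[-1.5,-1.2,0],0]
    - [0,[-1.5,-1.2,1],0]
    - [0,[-1.5,-1.2,2],0]
    - [0,[-1.5,-1.2,2],0]
    - [0,[-1.5,-1.2,2],0]

```text
clock: 46.8
tcp_pos: [0.6513, -0.0908, 0.1574]
ee_rot: [-3.142, 0.0, 1.463]
contact_force: [-3.2, -0.2, 5.6]
finger_gap: 0.127
```

```bash
python3 tr.py pics/w14.png
```

```text
[ 0.6513 -0.0908  0.1574] [-3.1415  0.0002  1.4628] 0.12738966247617253 rel [ 0.5266 -0.1308  0.932 ]
x- wall 2641 fit [  0.0206 -48.6808] pct [-50.3046 -48.0887 -41.7795] z 0.09136666436993293
x+ wall 2587 fit [-0.0169 47.4956] pct [41.7048 46.9611 49.1409] z 0.09124831785078501
y+ wall 2647 fit [ 0.0031 64.0754] pct [62.2334 64.1758 65.4769] z 0.09148949458337648
```

Emit:
move_arm:
  targets:
    - [20,[0,0,0],0]
    - [35,[0,0,0],0]
    - [35,[0,0,0],0]
    - [35,[0,0,0],0]
    - [35,[0,0,-5],0]
    - [35,[0,0,-20],0]
    - [35,[0,0,-50],0]
    - [35,[0,0,-90],0]
    - [35,[0,-30,-120],0]
    - [35,[0,-70,-130],0]
    - [35,[0,-110,-130],0]
    - [35,[0,-150,-130],0]
    - [35,[0,-150,-130],0]
    - [35,[0,-150,-130],0]

```text
clock: 48.25
tcp_pos: [0.5019, -0.0746, 0.2873]
ee_rot: [3.139, 0.0, 1.463]
contact_force: [0.4, -0.3, 0.5]
finger_gap: 0.351
```

Run:
```python
from h import *
T=np.array([.6512,-.0903]);a=np.radians(-6.2);ex=np.array([np.cos(a),np.sin(a)]);ey=np.array([-np.sin(a),np.cos(a)])
im,D=ctrl.get_image("wrist");c=ctrl.calibration("wrist");C=cloud(c,D)
k=(C[...,2]>.086)&(C[...,2]<.097)&(np.linalg.norm(C[...,:2]-T,axis=-1)<.1)
r=rect(C[k]);p=np.array(r[:2])/1000-T;print("tray rim",r,"offset",p@ex,p@ey)
i2,_=ctrl.get_image("side");i3,_=ctrl.get_image("scene")
o=np.hstack([cv2.resize(im,(400,300)),cv2.resize(i2[200:430,220:520],(400,307))[:300]])
cv2.imwrite("pics/fin.png",o);print(ctrl.sense()["clock"])
```

```text
tray rim (652.1049194335938, -90.02320098876953, 129.9763946533203, 101.32921600341797, 83.84455871582031) offset 0.000869732412351524 0.00037291071963533554
48.4
```

View pics/fin.png

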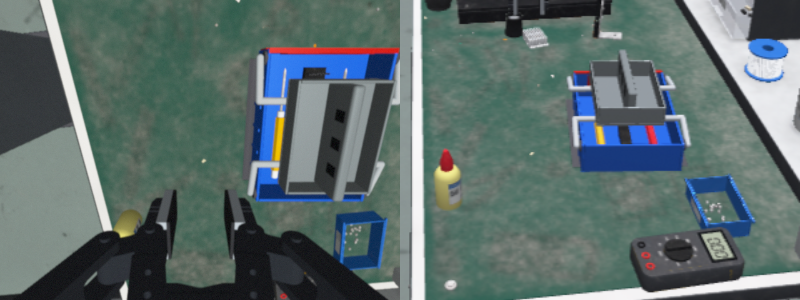

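The tray sits on both bars, offset 0.9 mm and 0.4 mm and square to 0.1°. The tools are inside, and nothing is left on the bench.

```bash
python3 -c "
from rig import ctrl
print(ctrl.finish_job())"
```

```text
the job is handed in; nothing more can be done
None
```

I packed the tote in the order asked and handed it in at about 48 s. I swung both bails out, laid the brush, yellow driver and red driver inside with their tips and bristles towards the red end, swung both bails back in, and stacked the tray on the bars. I found no blue driver on the bench.

**Tray:** the last check put it 0.9 mm and 0.4 mm off the tote's centre, square to about 0.1°. The rim height fits it resting on both bars, and the arm was clear of it.

**Bails:** before I moved on, the plain bail's bar measured y = -38 mm with its top at 59 mm, against 40 mm and 59.5 mm for fully in. The red bail I judged only from the hand position, the contact force and the final picture.

**Tools:** after the last one was placed, the picture showed all three flat with tips to the red end. My script measured only the yellow driver (straight, 41 mm left of centre). The check on the red driver stopped with an error, so I judged that one and the brush by eye.

**Bystanders:** I never touched the bottle, blower, heat sink or battery pack. The final picture shows the bottle and heat sink standing as before. The blower and battery pack were not in its full view, so I did not check them again.

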